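# Feel out the bored end of a rack foot and hold it bore-up

### The arm

A 6-joint arm with a two-finger parallel gripper is mounted at the origin on the work surface. World frame = base frame: x ahead of the robot, y to its left, z up, the work surface at z = 0. Lengths are in mm, angles in rad, forces in N, time in s.
With the tool pointing down it reaches from about 400 to 925 mm from the base axis. Payload 12.5 kg.
Tool frame: the origin (TCP) lies at the very end of the fingers, on their centre line; the grasp point (between the pads) lies ctrl.grip_depth behind it (ctrl.grip_depth is the distance from the TCP to the grasp point, in mm); z points along the fingers, y is the line along which they close (so a half turn about z gives the same grasp; the last joint's range is limited). The gripper opens to 95 mm and grips with 3 to 60 N. Pads are 20 mm wide; open, the fingers measure 119 mm over their backs; the gripper's body (75 mm by 180 mm) begins 59 mm behind the grasp point.
Start: joints at [-1.431, 0.491, 1.559, -0, 1.092, -0.106], TCP at [152.105, -606.227, 214.661] pointing down, gripper open.
Joint ranges: [-3.1, 3.1], [-0.84, 2.19], [0.05, 2.79], [-1.13, 4.28], [0.06, 2.93], [-2.69, 2.69]. Speed limits (rad/s): [2.22, 2.22, 2.79, 3.14, 3.14, 3.14].

### API

Orientations are given as a rotation vector (axis times angle).
In Python, from cell import ctrl gives the robot as it stands.
- The arm moves only by the shell command python3 steer.py 'ROWS' [FORCE]. ROWS is a JSON list of rows, 1 to 5 of them, each of 7 numbers: the opening from 0.0 (shut) to 1.0 (fully open), then dx, dy, dz in mm, then a rotation vector rx, ry, rz in rad; each row is the pose to reach, as a shift and turn from the pose commanded when the command began, along the tool's axes at that moment; what a row does not reach only later rows make up. A row lasts 1/8 s, in which the tool goes at most 62.5 mm and 0.188 rad, less where a joint would pass 70% of its speed; a pose out of reach is approached as far as the arm can. The fingers move at their own pace and stop on an object; FORCE is the grip in N (left out, the last holds). Time passes only in rows, so rows that do not move let the fingers close. It prints the time, the measured TCP pose, the force, the opening and the grip force at its end. Input that does not fit is refused with a message, and nothing moves.
- ctrl.sense(): the state, without advancing time (a new reading comes with each control period).
- ctrl.read_camera(name): name is "side" or "top"; returns the picture (384x512x3 uint8, blue, green, red); there is no depth.
- ctrl.camera_info(name): a dict with "K" (3x3 intrinsics, pixels), "view" (4x4, takes a point from world to camera coordinates). Camera axes: x right, y up, looking along -z (the intrinsics and any distortion apply to the point x, -y, -z); pixel columns grow to the right and rows downward; lengths in mm; the calibration is good to about 2 mm. A picture is of the moment at which its call begins. camera_info takes no time and is no camera call.
- ctrl.sign_off(): hands the job in; it is judged then, once.
The state is a dict: "t": time; "qpos": joint angles; "joint_vel": joint speeds; "joint_torque": joint torques, N m; "position": TCP position; "tool_rot": TCP orientation; "contact_force": force on the tool from outside, world axes, zero at the start; "ft_torque": the same for the moment, N m; "opening": opening from 0.0 (shut) to 1.0 (fully open); "grip_force": force on a finger pad.
Only numpy, scipy, OpenCV 4.12 (cv2) and the standard library are available. Lean on these libraries where they do the work, as an engineer would, in place of code of your own. Each camera call takes 0.05 s, during which the arm holds its last target. There are 200 camera calls.

### The job

A white square foot block for the tray rack lies on the packing table; one end has the leg bore, the other only a shallow dimple that looks much like it. Find the bored end on the sprung feeler pin: press that end flat against the gauge's stop face, with the pin in the bore, and keep it pressed firmly and steadily there for a good second. Then take the block away, turn it so that the bore faces straight up, and finish holding it like that in the gripper, at least a hand's breadth above the table and touching nothing else, ready for the rack's leg; do not let go, and leave the other things on the table where they are.

Things in the scene. Friction and masses are not known exactly. Their poses are not given: they have to be found in the camera images.
- foot: the foot block: white plastic square bar, 36 x 36 mm, 70 mm long, 0.09 to 0.18 kg, loose, lying on a long side. Origin at its centre (18 mm up when lying); x along its length, pointing out of the bored end. Bored end (+x): blind round bore 19 mm wide, 14 mm deep, centred. Other end (-x): dimple of the same width, 3 mm deep; from outside the ends look alike
- bore_mouth (a point): centre of the mouth of the bore, in the plane of the bored end, 35 mm from the block's centre; axes as the block's (x points out of the bore)
- gauge: the feeler gauge, fixed to the table: grey block 74 mm wide (y), 45 mm deep (x), 44 mm high, on a base plate 100 mm wide and 8 mm thick, from the plane of the stop face to 75 mm behind it. x points level out of its stop face, away from the robot's side within 25 degrees of straight ahead. Origin on the table, below the pin, in the plane of the stop face
- stop_face (a point): centre of the gauge's flat upright stop face, on the pin's axis, 18 mm above the table; axes as the gauge's (x points out of the face). A round steel feeler pin, 10 mm thick, sticks 20 mm out of the face here along x. A firm press here is 5 to 15 N in all, the pin's spring included
- pin (a joint): how far the sprung feeler pin is pushed into the gauge (m): 0 fully out, at most 0.0185. The spring gives 1 N at the start of the travel and 0.25 N more per mm. With the bored end flat on the stop face the pin is pushed in about 6 mm (2.5 N); with the dimpled end about 17 mm (5.3 N)
- round_foot: bystander: black round plastic foot, disc 52 mm wide with a stem, 30 mm high; origin under its centre
- spoon: bystander: steel serving spoon, 240 mm long, lying flat across the robot's view; origin under its middle, x along its length
- cup: bystander: steel cup, 76 mm wide, 85 mm high; origin under its centre
- bowl: bystander: steel bowl, 130 mm wide, 50 mm high; origin under its centre
- spray: bystander: clear bottle, 60 mm wide, 170 mm high; origin under its centre
- clamp_ring: bystander: steel ring, 48 mm wide, 14 mm high; origin under its centre

How it is judged:
By the outcome, as a careful person would: the job done as asked, in the order asked, and still so for the second after the job is handed in, while the arm keeps its last pose, push and grip.
It also fails if it takes over 61 s, if anything falls off the work surface, if the arm or the gripper's body presses on something with over 40 N, if the wrist force passes 120 N, or if a joint passes its speed limit or range.

## Working session

There is one attempt and no reset: what is moved stays moved. The work goes in short steps, Python scripts to look and compute and a shell command to move; the robot and the scene stay as the last step left them, time stands still between calls to the robot, and variables do not carry over. Pictures are saved under pics/ and viewed, at most 10 in all, crops included, and the job is handed in when it is done.

```bash
ls; mkdir -p pics; python3 - <<'E'
from cell import ctrl
import cv2
for n in("top","side"):
    im=ctrl.read_camera(n); cv2.imwrite(f"pics/{n}0.png",im)
    i=ctrl.camera_info(n); print(n,{k:(v.round(3).tolist() if hasattr(v,'round') else v) for k,v in i.items()})
print(ctrl.sense(),ctrl.grip_depth)
E
```

```text
cell.py
pics
steer.py
top {'K': [[490.055, 0.0, 253.502], [0.0, 490.055, 189.607], [0.0, 0.0, 1.0]], 'view': [[-0.022, -1.0, -0.007, 44.371], [0.983, -0.023, 0.182, -532.549], [-0.182, -0.003, 0.983, -1490.69], [0.0, 0.0, 0.0, 1.0]]}
side {'K': [[438.178, 0.0, 257.898], [0.0, 438.178, 195.527], [0.0, 0.0, 1.0]], 'view': [[0.999, -0.046, -0.025, -550.727], [0.046, 0.538, 0.842, -81.641], [-0.026, -0.842, 0.539, -1359.994], [0.0, 0.0, 0.0, 1.0]]}
{'t': 0.1, 'qpos': array([-1.43057668e+00,  4.91488572e-01,  1.55938114e+00,  1.68352478e-05,
        1.09171070e+00, -1.05632526e-01]), 'joint_vel': array([-0.00068223, -0.0017821 , -0.00262721,  0.00039092, -0.00057193,
        0.00137256]), 'joint_torque': array([ 1.26401665e-03, -6.13623905e+01, -2.58606094e+01,  6.93457690e-02,
        4.70293534e-02, -4.11162466e-05]), 'position': array([ 152.09058718, -605.99197872,  214.12937775]), 'tool_rot': array([-3.11690758e+00, -3.85078591e-01,  3.37179587e-06]), 'contact_force': array([ 0.20036083, -0.66194313, -0.87419743]), 'ft_torque': array([-0.03728665, -0.03023481, -0.03001246]), 'grip_force': 0.0, 'opening': 1.0029397496854016} 18.8
```

View pics/top0.png

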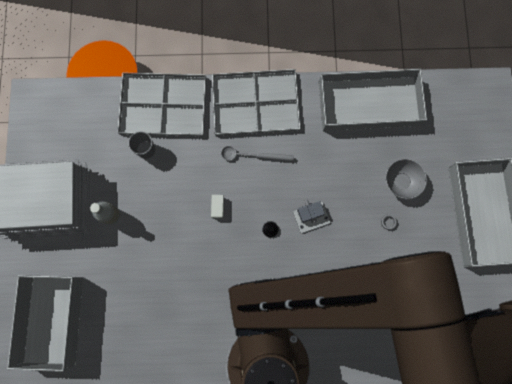

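View pics/side0.png

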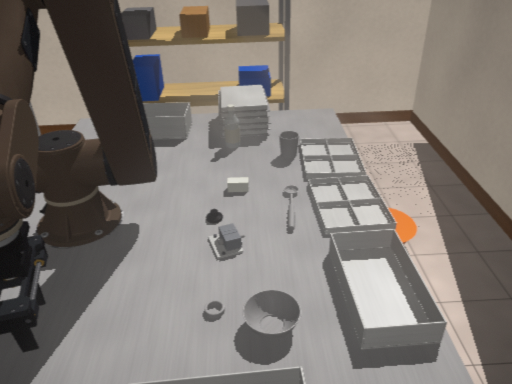

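The top view shows the white block at about (217,206), the gauge at (313,214), the round foot at (270,229) and the spoon at (260,156). The side view shows the block at (238,185) and the gauge at (228,238). I'll zoom in on the block and gauge.

```bash
cat > h.py <<'E'
import numpy as np, cv2
from cell import ctrl
def ray(n,uv):
    i=ctrl.camera_info(n);K=np.array(i["K"]);V=np.array(i["view"]);R=V[:3,:3];t=V[:3,3]
    d=np.linalg.inv(K)@[uv[0],uv[1],1.];d=R.T@(d*[1,-1,-1]);return -R.T@t,d
def onz(n,uv,z):
    c,d=ray(n,uv);return c+d*(z-c[2])/d[2]
def tri(a,b):
    (c,d),(e,f)=ray("top",a),ray("side",b)
    s=np.linalg.lstsq(np.c_[d,-f],e-c,rcond=None)[0];p,q=c+d*s[0],e+f*s[1]
    return (p+q)/2,np.linalg.norm(p-q)
def proj(n,p):
    i=ctrl.camera_info(n);V=np.array(i["view"]);q=(V[:3,:3]@p+V[:3,3])*[1,-1,-1];q=np.array(i["K"])@q;return q[:2]/q[2]
E
python3 - <<'E'
import cv2,numpy as np
from h import *
t=cv2.imread("pics/top0.png");s=cv2.imread("pics/side0.png")
c=lambda im,x,y,w,h,k:cv2.resize(im[y:y+h,x:x+w],None,fx=k,fy=k,interpolation=cv2.INTER_CUBIC)
a=np.hstack([c(t,200,185,40,40,9),c(t,290,190,48,48,7.5)]);b=np.hstack([c(s,220,167,40,40,9),c(s,204,215,48,48,7.5)])
a=np.hstack([a[:300*1+60]]);cv2.imwrite("pics/crop.png",cv2.resize(np.vstack([a,b]),(600,600)))
for n,im,(x,y,w,h) in(("top",t,(200,185,40,40)),("side",s,(220,167,40,40))):
    g=im[y:y+h,x:x+w].min(2);print(n,g.max())
    for th in (140,165,190,210):
        cs,_=cv2.findContours((g>th).astype('uint8'),0,2)
        k=max(cs,key=cv2.contourArea);r=cv2.minAreaRect(k);print(th,cv2.contourArea(k),(cv2.boxPoints(r)+[x,y]).round(1).tolist())
E
```

```text
top 188
140 235.5 [[211.0, 194.0], [222.0, 194.0], [222.0, 216.0], [211.0, 216.0]]
165 197.0 [[211.0, 195.0], [222.0, 195.0], [222.0, 215.0], [211.0, 215.0]]Traceback (most recent call last):
  File "<stdin>", line 11, in <module>
ValueError: max() iterable argument is empty
```

View pics/crop.png

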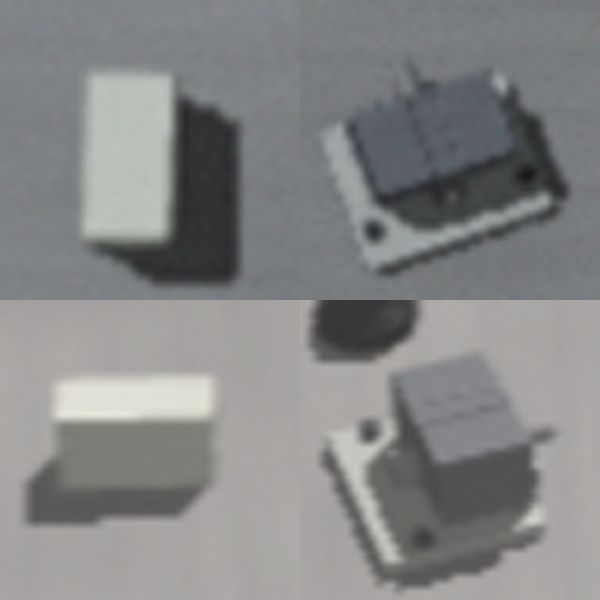

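The crops show the foot's top face lying nearly along world x, and the gauge with its pin pointing up and slightly left in the top view. The tip is at about (307.6,200.4) in top and (244.3,236.1) in side. Next I'll turn the corners into points.

```bash
python3 - <<'E'
from h import *
np.set_printoptions(precision=1,suppress=True)
T=lambda X,Y:(200+X/7.5-.5,185+Y/7.5-.5)
S=lambda X,Y:(220+X/7.5-.5,167+(Y-300)/7.5-.5)
G=lambda X,Y:(290+(X-300)/6.25-.5,190+Y/6.25-.5)
H=lambda X,Y:(204+(X-300)/6.25-.5,215+(Y-300)/6.25-.5)
def quad(nm,ps,z,n):
    p=np.array([onz(n,q,z) for q in ps]);c=p.mean(0);e=[np.linalg.norm(p[i]-p[(i+1)%4]) for i in range(4)]
    v=p[0]+p[1]-p[2]-p[3];print(nm,n,c,"edges",np.array(e),"yaw",np.degrees(np.arctan2(v[1],v[0])),"mid01",(p[0]+p[1])/2)
ft=[T(88,72),T(173,74),T(170,242),T(83,240)]; quad("foot",ft,36,"top")
fs=[S(215,375),S(214,418),S(57,420),S(52,382)]; quad("foot",fs,36,"side")
for a,b in zip(ft,[fs[0],fs[1],fs[2],fs[3]]): print("tri",*tri(a,b))
gt=[G(345,118),G(495,70),G(518,150),G(380,195)];quad("gauge",gt,44,"top")
gs=[H(485,352),H(537,440),H(440,465),H(390,378)];quad("gauge?",gs,44,"side")
gs=[gs[0],gs[1],gs[2],gs[3]]
print("pin tip",*tri(G(410,65),H(552,432)),onz("top",G(410,65),18),onz("side",H(552,432),18))
quad("base front/back",[G(330,125),G(500,75),G(562,200),G(375,268)],8,"top")
for u in [(217,206),(270,229)]: print(onz("top",u,15))
E
```

```text
foot top [487.9 149.8  36. ] edges [35.9 71.4 36.5 71.4] yaw -1.8060498657834085 mid01 [523.6 148.7  36. ]
foot side [490.1 153.8  36. ] edges [38.2 70.2 34.1 74.3] yaw -1.8271732176819808 mid01 [526.2 152.7  36. ]
tri [525.5 166.5  38.6] 2.978603364760157
tri [524.  130.8  37.3] 2.9433402388158627
tri [453.4 132.9  38.6] 4.584783603373094
tri [452.8 169.   37.7] 0.037288718791142435
gauge top [ 462.9 -145.8   44. ] edges [79.4 41.8 72.9 42.2] yaw 17.750218210344812 mid01 [ 482.8 -139.4   44. ]
gauge? side [ 466.4 -144.9   44. ] edges [71.2 44.8 69.3 46.3] yaw 19.844310402395532 mid01 [ 487.8 -137.1   44. ]
pin tip [ 503.5 -137.1   21.4] 4.338488137692347 [ 501.8 -137.7   18. ] [ 505.5 -132.1   18. ]
base front/back top [ 450.5 -152.8    8. ] edges [ 91.4  71.1 101.9  76.5] yaw 19.302561131095015 mid01 [ 485.2 -140.7    8. ]
[489.2 150.3  15. ]
[411.8 -16.9  15. ]
```

```bash
python3 - <<'E'
from h import *
np.set_printoptions(precision=2,suppress=True)
def edge(n,im,z,p,q,r=2.5):
    # subpixel line: strongest gradient along normals of guess p-q
    g=cv2.GaussianBlur(cv2.cvtColor(im,6),(0,0),.7).astype('f4');p,q=np.array(p),np.array(q);d=(q-p)/np.linalg.norm(q-p);m=np.array([-d[1],d[0]])
    o=np.arange(-r,r+.01,.1);P=[]
    for f in np.linspace(.1,.9,33):
        c=p+f*(q-p);xy=(c+o[:,None]*m).astype('f4');v=cv2.remap(g,xy[None,:,0].copy(),xy[None,:,1].copy(),1)[0]
        w=abs(np.gradient(v));w[w<.5*w.max()]=0;P.append(c+m*(w@o)/w.sum())
    W=np.array([onz(n,x,z)[:2] for x in P]).astype('f4');l=cv2.fitLine(W,cv2.DIST_HUBER,0,.01,.01).ravel()
    print(n,"yaw",np.degrees(np.arctan(l[1]/l[0])),"pt",l[2:],"rms",np.sqrt(np.mean(((W-l[2:])@[-l[1],l[0]])**2)))
t=cv2.imread("pics/top0.png");s=cv2.imread("pics/side0.png")
G=lambda X,Y:(290+(X-300)/6.25-.5,190+Y/6.25-.5)
H=lambda X,Y:(204+(X-300)/6.25-.5,215+(Y-300)/6.25-.5)
T=lambda X,Y:(200+X/7.5-.5,185+Y/7.5-.5)
S=lambda X,Y:(220+X/7.5-.5,167+(Y-300)/7.5-.5)
print("base rear,left; block front,rear,left,right")
for z,a,b in((8,(375,268),(562,200)),(8,(330,125),(375,268)),(44,(345,118),(495,70)),(44,(380,195),(518,150)),(44,(345,118),(380,195)),(44,(495,70),(518,150))): edge("top",t,z,G(*a),G(*b))
print("side: front,rear,+y,-y")
for a,b in(((485,352),(537,440)),((390,378),(440,465)),((390,378),(485,352)),((440,465),(537,440))): edge("side",s,44,H(*a),H(*b))
print("foot far,near,left,right")
for a,b in(((88,72),(173,74)),((83,240),(170,242)),((88,72),(83,240)),((173,74),(170,242))): edge("top",t,36,T(*a),T(*b))
print("foot side far,near,left,right")
for a,b in(((215,375),(214,418)),((52,382),(57,420)),((52,382),(215,375)),((57,420),(214,418))): edge("side",s,36,S(*a),S(*b),1.8)
E
```

```text
base rear,left; block front,rear,left,right
top yaw -68.96852 pt [ 415.11 -158.2 ] rms 0.86638224
top yaw 9.1613865 pt [ 438.45 -109.95] rms 2.3301268
top yaw -73.81636 pt [ 484.82 -140.05] rms 1.7029787
top yaw -71.78734 pt [ 444.75 -156.54] rms 0.4816182
top yaw 18.376947 pt [ 451.16 -105.62] rms 0.30561465
top yaw 14.109983 pt [ 472.23 -183.48] rms 3.1190073
side: front,rear,+y,-y
side yaw -71.12065 pt [ 486.23 -137.3 ] rms 1.2312423
side yaw -65.22873 pt [ 445.14 -158.75] rms 1.1235896
side yaw 18.279928 pt [ 454.16 -109.35] rms 0.6651378
side yaw 17.872929 pt [ 476.74 -178.68] rms 0.6317251
foot far,near,left,right
top yaw 87.23373 pt [523.9 151.9] rms 0.21974163
top yaw 84.14262 pt [453.18 153.27] rms 0.39434198
top yaw -1.6814567 pt [479.21 168.27] rms 0.18224613
top yaw -3.4501607 pt [478.23 131.62] rms 0.5647659
foot side far,near,left,right
side yaw 88.244095 pt [525.81 153.71] rms 0.20745051
side yaw -89.16847 pt [454.7  154.95] rms 0.08125936
side yaw -3.530384 pt [490.9  171.87] rms 0.21941313
side yaw 0.00797905 pt [490.52 135.36] rms 0.7256054
```

```bash
cat >> h.py <<'E'
from scipy.spatial.transform import Rotation as Ro
def down(yaw): # tool down, tool x at world yaw (deg)
    y=np.radians(yaw);c,s=np.cos(y),np.sin(y);return np.array([[c,s,0],[s,-c,0],[0,0,-1]])
def delta(p,R):
    S=ctrl.sense();A=Ro.from_rotvec(S["tool_rot"]).as_matrix()
    print("d",(A.T@(np.array(p)-S["position"])).round(1),"r",Ro.from_matrix(A.T@R).as_rotvec().round(3),"q",S["qpos"].round(2),"F",S["contact_force"].round(1),"tq",S["ft_torque"].round(2))
E
python3 steer.py '[[1,318,-296,0,0,0,0.1],[1,318,-296,0,0,0,0.1],[1,318,-296,0,0,0,0.1],[1,318,-296,0,0,0,0.1],[1,318,-296,0,0,0,0.1]]'
python3 -c "
from h import *
delta((489.4,151.8,100),down(-1.8))"
```

```text
t: 0.72
position: [322.8, -342.3, 214.6]
tool_rot: [3.133, 0.228, 0.0]
contact_force: [1.7, -0.1, -0.2]
opening: 1.001
grip_force: 0.0
d [ 236.4 -464.7  114.6] r [ 0.    -0.     0.177] q [-0.96  0.27  1.92  0.    0.95  0.47] F [ 1.7 -0.1 -0.2] tq [-0.04 -0.04 -0.06]
```

```bash

python3 steer.py '[[1,236,-465,0,0,0,0.177],[1,236,-465,0,0,0,0.177],[1,236,-465,0,0,0,0.177],[1,236,-465,0,0,0,0.177],[1,236,-465,0,0,0,0.177]]'
python3 -c "
from h import *
delta((489.4,151.8,100),down(-1.8))"
```

```text
t: 1.35
position: [420.8, -49.4, 214.7]
tool_rot: [3.141, -0.049, 0.0]
contact_force: [1.6, -1.0, 0.3]
opening: 0.997
grip_force: 0.0
d [  62.2 -203.3  114.7] r [ 0. -0. -0.] q [-0.27  0.2   2.02 -0.    0.91  1.33] F [ 1.6 -1.   0.3] tq [-0.05  0.04 -0.04]
```

```bash

python3 steer.py '[[1,62,-203,115,0,0,0],[1,62,-203,115,0,0,0],[1,62,-203,115,0,0,0],[1,62,-203,115,0,0,0],[1,62,-203,115,0,0,0]]'
python3 -c "
from h import *
delta((489.4,151.8,4),down(-1.8))"
```

```text
t: 1.98
position: [488.4, 151.9, 97.5]
tool_rot: [3.141, -0.043, -0.005]
contact_force: [0.4, -0.6, 0.5]
opening: 1.001
grip_force: 0.0
d [ 1.3  0.  93.5] r [0.001 0.003 0.004] q [0.17 0.49 1.95 0.   0.7  1.77] F [ 0.4 -0.6  0.5] tq [-0.02  0.05 -0.02]
```

```bash

python3 steer.py '[[1,0,0,50,0,0,0],[1,0,0,80,0,0,0],[1,0,0,95,0,0,0],[1,0,0,95,0,0,0],[0,0,0,95,0,0,0]]' 50
python3 steer.py '[[0,0,0,0,0,0,0],[0,0,0,0,0,0,0],[0,0,0,0,0,0,0],[0,0,0,0,0,0,0]]' 50
python3 -c "
from h import *
delta((489.4,151.8,4),down(-1.8))"
```

```text
t: 2.6
position: [489.4, 149.5, 5.7]
tool_rot: [-3.141, 0.05, -0.003]
contact_force: [0.4, 0.3, -0.0]
opening: 0.943
grip_force: 0.0
t: 3.1
position: [488.8, 149.6, 4.7]
tool_rot: [3.141, -0.049, 0.0]
contact_force: [0.2, -0.0, 0.8]
opening: 0.532
grip_force: 0.0
d [ 0.5 -2.2  0.7] r [ 0. -0.  0.] q [ 0.17  0.66  2.01 -0.    0.47  1.77] F [ 0.2 -0.   0.8] tq [0.01 0.01 0.  ]
```

```bash

python3 steer.py '[[0,0,0,0,0,0,0],[0,0,0,0,0,0,0],[0,0,0,0,0,0,0],[0,0,0,0,0,0,0]]' 50
python3 -c "
from h import *
s=ctrl.sense();print(s['contact_force'],s['ft_torque'])
t=ctrl.read_camera('top');s=ctrl.read_camera('side')
c=lambda im,x,y,w,h,k:cv2.resize(im[y:y+h,x:x+w],None,fx=k,fy=k,interpolation=2)
cv2.imwrite('pics/g1.png',np.hstack([c(t,190,170,60,60,6.5),c(s,208,155,60,60,6.5)]))"
```

```text
t: 3.6
position: [488.8, 149.6, 4.6]
tool_rot: [3.141, -0.049, -0.0]
contact_force: [0.7, 1.0, 0.4]
opening: 0.374
grip_force: 50.0
[0.66545115 1.03797544 0.38099195] [ 0.02760618  0.06889018 -0.03756868]
```

View pics/g1.png

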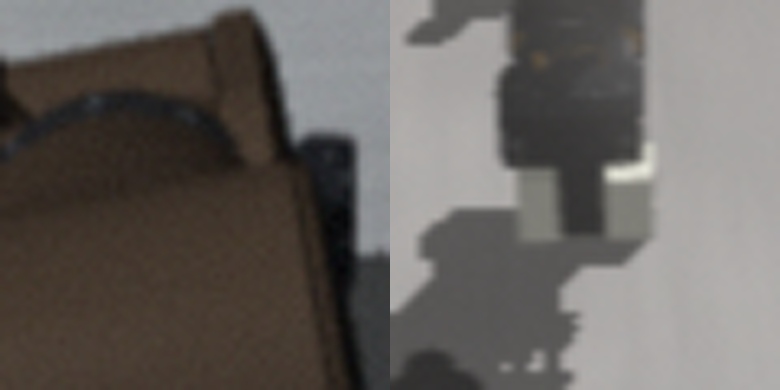

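```bash

python3 steer.py '[[0,0,0,-40,0,0,0],[0,0,0,-80,0,0,0],[0,0,0,-80,0,0,0]]' 50
python3 -c "
from h import *
delta((557.6,-117.8,85),down(18.2))"
```

```text
t: 4.08
position: [489.9, 149.8, 86.8]
tool_rot: [-3.14, 0.049, -0.007]
contact_force: [-0.8, -0.1, -1.3]
opening: 0.371
grip_force: 50.0
d [ 76.  265.4   1.9] r [-0.    -0.005 -0.349] q [ 0.17  0.51  1.97 -0.    0.66  1.77] F [-0.8 -0.1 -1.3] tq [ 0.05  0.02 -0.03]
```

```bash

python3 steer.py '[[0,76,265,0,0,0,-0.349],[0,76,265,0,0,0,-0.349],[0,76,265,0,0,0,-0.349],[0,76,265,0,0,0,-0.349],[0,76,265,0,0,0,-0.349]]'
python3 steer.py '[[0,0,0,0,0,0,0],[0,0,0,0,0,0,0]]'
python3 -c "
from h import *
delta((557.6,-117.8,7),down(18.2))"
```

```text
t: 4.7
position: [556.4, -120.3, 83.2]
tool_rot: [-3.102, -0.494, 0.002]
contact_force: [-0.0, -0.6, -1.9]
opening: 0.376
grip_force: 50.0
t: 4.95
position: [555.8, -117.1, 83.6]
tool_rot: [-3.101, -0.497, 0.003]
contact_force: [0.3, 0.5, -0.8]
opening: 0.375
grip_force: 50.0
d [ 1.6  1.3 76.6] r [-0.001  0.002 -0.   ] q [-0.32  0.58  1.83 -0.    0.74  0.93] F [ 0.3  0.5 -0.8] tq [-0.01  0.02 -0.02]
```

```bash

python3 steer.py '[[0,2,1,45,0,0,0],[0,2,1,70,0,0,0],[0,2,1,77,0,0,0],[0,2,1,77,0,0,0],[0,2,1,77,0,0,0]]'
python3 -c "
from h import *
delta((557.6,-117.8,6),down(18.2))
t=ctrl.read_camera('top');s=ctrl.read_camera('side')
c=lambda im,x,y,w,h,k:cv2.resize(im[y:y+h,x:x+w],None,fx=k,fy=k,interpolation=2)
cv2.imwrite('pics/t2.png',t);cv2.imwrite('pics/s2.png',s)
cv2.imwrite('pics/g2.png',np.hstack([c(t,270,170,60,60,6.5),c(s,205,190,60,60,6.5)]))"
```

```text
t: 5.58
position: [559.2, -117.8, 8.6]
tool_rot: [3.101, 0.498, 0.002]
contact_force: [0.6, 0.5, -1.5]
opening: 0.377
grip_force: 50.0
d [-1.6 -0.5  2.6] r [ 0.001 -0.001  0.001] q [-0.32  0.7   1.86 -0.    0.58  0.93] F [ 0.6  0.5 -1.5] tq [ 0.01 -0.03  0.01]
```

View pics/g2.png

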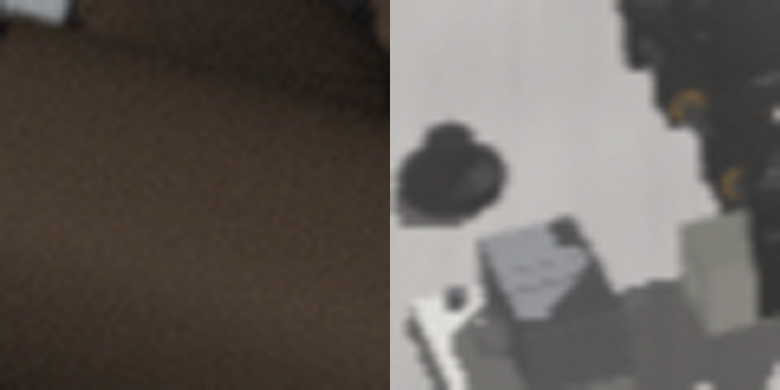

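```bash

python3 steer.py '[[0,-10,0,2.5,0,0,0],[0,-16,0,2.5,0,0,0],[0,-18,0,2.5,0,0,0],[0,-18,0,2.5,0,0,0]]'
python3 -c "
from h import *
delta((486.4,-141.2,6),down(18.2))"
python3 steer.py '[[0,-4,0,0,0,0,0],[0,-8,0,0,0,0,0],[0,-12,0,0,0,0,0],[0,-12,0,0,0,0,0],[0,-12,0,0,0,0,0]]'
python3 -c "
from h import *
delta((486.4,-141.2,6),down(18.2))"
python3 steer.py '[[0,0,0,0,0,0,0]]'
```

```text
t: 6.18
position: [541.6, -123.8, 5.2]
tool_rot: [3.102, 0.497, 0.0]
contact_force: [-0.0, 0.3, -2.2]
opening: 0.378
grip_force: 50.0
d [-57.9  -0.7  -0.8] r [ 0. -0. -0.] q [-0.34  0.69  1.9  -0.    0.55  0.91] F [-0.   0.3 -2.2] tq [-0.02 -0.02 -0.03]
t: 6.8
position: [530.5, -127.3, 5.2]
tool_rot: [3.102, 0.497, 0.001]
contact_force: [2.3, 1.4, -1.8]
opening: 0.376
grip_force: 50.0
d [-46.2  -0.6  -0.8] r [ 0. -0.  0.] q [-0.36  0.68  1.93 -0.    0.53  0.9 ] F [ 2.3  1.4 -1.8] tq [ 0.25 -0.35  0.01]
t: 6.92
position: [530.4, -127.3, 5.2]
tool_rot: [3.102, 0.497, 0.0]
contact_force: [2.3, 1.3, -1.7]
opening: 0.374
grip_force: 50.0
```

```bash

python3 steer.py '[[0,-2,0,0,0,0,0],[0,-4,0,0,0,0,0],[0,-6,0,0,0,0,0],[0,-6,0,0,0,0,0],[0,-6,0,0,0,0,0]]'
python3 -c "
from h import *
delta((486.4,-141.2,6),down(18.2))"
```

```text
t: 7.55
position: [524.7, -129.2, 5.2]
tool_rot: [3.102, 0.497, 0.0]
contact_force: [3.9, 2.2, -2.0]
opening: 0.379
grip_force: 50.0
d [-40.1  -0.6  -0.8] r [ 0. -0.  0.] q [-0.36  0.68  1.94 -0.    0.53  0.89] F [ 3.9  2.2 -2. ] tq [ 0.42 -0.65 -0.01]
```

```bash

python3 steer.py '[[0,30,0,0,0,0,0],[0,55,0,0,0,0,0],[0,60,0,-40,0,0,0],[0,60,0,-80,0,0,-0.15],[0,60,0,-80,0,0,-0.3]]'
for i in 1 2 3; do python3 steer.py '[[0,0,0,0,0,0,-0.185],[0,0,0,0,0,0,-0.37],[0,0,0,0,0,0,-0.555],[0,0,0,0,0,0,-0.74],[0,0,0,0,0,0,-0.92]]' | grep -v opening; done
python3 -c "
from h import *
delta((557.6,-117.8,6),down(198.2))"
```

```text
t: 8.18
position: [582.2, -110.8, 87.8]
tool_rot: [2.988, 0.962, 0.004]
contact_force: [-0.3, -0.1, -0.8]
opening: 0.374
grip_force: 50.0
t: 8.8
position: [580.8, -110.5, 84.8]
tool_rot: [-2.25, -2.19, 0.002]
contact_force: [-0.5, -0.5, -2.4]
grip_force: 50.0
t: 9.43
position: [580.8, -110.5, 84.8]
tool_rot: [-1.044, -2.961, 0.001]
contact_force: [-0.3, -0.0, -1.0]
grip_force: 50.0
t: 10.05
position: [580.8, -110.5, 84.8]
tool_rot: [0.379, -3.117, -0.0]
contact_force: [-0.4, -0.1, -1.3]
grip_force: 50.0
d [24.1 -1.5 78.8] r [ 0.001 -0.002 -0.075] q [-0.3   0.6   1.77 -0.    0.78 -2.11] F [-0.4 -0.1 -1.3] tq [ 0.13 -0.17  0.  ]
```

```bash

python3 steer.py '[[0,0,0,30,0,0,-0.076],[0,12,-1,60,0,0,-0.076],[0,24,-1.5,79,0,0,-0.076],[0,24,-1.5,79,0,0,-0.076],[0,24,-1.5,79,0,0,-0.076]]'
python3 -c "
from h import *
delta((486.4,-141.2,6),down(198.2))"
python3 steer.py '[[0,10,0,0,0,0,0],[0,17,0,0,0,0,0],[0,22,0,0,0,0,0],[0,22,0,0,0,0,0],[0,22,0,0,0,0,0]]' | grep force
python3 -c "
from h import *
delta((486.4,-141.2,6),down(198.2))"
python3 steer.py '[[0,3,0,0,0,0,0],[0,5,0,0,0,0,0],[0,7,0,0,0,0,0],[0,7,0,0,0,0,0],[0,7,0,0,0,0,0]]'|grep force
python3 -c "
from h import *
delta((486.4,-141.2,6),down(198.2))"
```

```text
t: 10.68
position: [558.4, -117.6, 6.2]
tool_rot: [0.488, -3.103, -0.0]
contact_force: [0.4, 0.2, -1.2]
opening: 0.377
grip_force: 50.0
d [75.8 -0.3  0.3] r [ 0.    -0.001 -0.005] q [-0.32  0.7   1.86 -0.    0.58 -2.21] F [ 0.4  0.2 -1.2] tq [ 0.1  -0.1  -0.03]
contact_force: [0.4, -0.5, -1.9]
grip_force: 50.0
d [54.1 -0.2  0.2] r [-0.     0.    -0.006] q [-0.35  0.68  1.91 -0.    0.55 -2.23] F [ 0.4 -0.5 -1.9] tq [ 0.1  -0.14 -0.01]
contact_force: [0.2, 0.4, -1.0]
grip_force: 50.0
d [47.  -0.3  0.1] r [-0.     0.    -0.005] q [-0.35  0.68  1.93 -0.    0.54 -2.24] F [ 0.2  0.4 -1. ] tq [ 0.08 -0.17  0.01]
```

No force where the other end already pushed back with 2.6 N, so this is the bored end. I'll continue to the stop.

```bash

python3 steer.py '[[0,2.5,0,0,0,0,0],[0,5,0,0,0,0,0],[0,7,0,0,0,0,0],[0,7,0,0,0,0,-0.005],[0,7,0,0,0,0,-0.005]]'|grep force
python3 -c "
from h import *
delta((486.4,-141.2,6),down(198.2))"
python3 steer.py '[[0,1,0,0,0,0,0],[0,2,0,0,0,0,0],[0,3,0,0,0,0,0],[0,3,0,0,0,0,0]]'|grep force
python3 -c "
from h import *
delta((486.4,-141.2,6),down(198.2))"
```

```text
contact_force: [1.6, 0.6, -1.2]
grip_force: 50.0
d [40.1 -0.1  0.2] r [-0.  0. -0.] q [-0.36  0.67  1.94 -0.    0.53 -2.25] F [ 1.6  0.6 -1.2] tq [ 0.28 -0.43 -0.04]
contact_force: [2.4, 1.5, -1.2]
grip_force: 50.0
d [37.  -0.1  0.2] r [-0.     0.    -0.001] q [-0.37  0.67  1.95 -0.    0.52 -2.25] F [ 2.4  1.5 -1.2] tq [ 0.43 -0.56 -0.05]
```

```bash

for i in 1 2; do python3 steer.py '[[0,0.5,0,0,0,0,0],[0,0.5,0,0,0,0,0]]'|grep contact
python3 -c "
from h import *
delta((486.4,-141.2,6),down(198.2))"; done
```

```text
contact_force: [5.0, 3.9, -1.9]
d [37.  -0.1  0.2] r [-0.001  0.001 -0.001] q [-0.37  0.67  1.95  0.    0.52 -2.25] F [ 5.   3.9 -1.9] tq [ 0.73 -1.03 -0.11]
contact_force: [7.6, 6.2, -3.2]
d [37.   0.   0.2] r [-0.001  0.002 -0.001] q [-0.37  0.67  1.95  0.    0.52 -2.26] F [ 7.6  6.2 -3.2] tq [ 1.09 -1.42 -0.16]
```

```bash

python3 steer.py '[[0,0,0.4,0,0,0,0],[0,0,0.4,0,0,0,0],[0,0,0.4,0,0,0,0]]'|grep contact
python3 -c "
from h import *
delta((486.4,-141.2,6),down(198.2))"
```

```text
contact_force: [7.4, 2.8, -3.9]
d [37.  -0.   0.2] r [-0.001  0.002 -0.001] q [-0.37  0.67  1.95  0.    0.52 -2.25] F [ 7.4  2.8 -3.9] tq [ 0.61 -1.35 -0.07]
```

```bash

for i in 1 2 3; do python3 steer.py '[[0,0,0,0,0,0,0],[0,0,0,0,0,0,0],[0,0,0,0,0,0,0],[0,0,0,0,0,0,0],[0,0,0,0,0,0,0]]'|egrep 'contact|t:|rot|pos'; done
python3 -c "
from h import *
delta((486.4,-141.2,6),down(198.2));s=ctrl.read_camera('side')
c=lambda im,x,y,w,h,k:cv2.resize(im[y:y+h,x:x+w],None,fx=k,fy=k,interpolation=2)
cv2.imwrite('pics/g3.png',c(s,205,200,50,50,10))"
```

```text
t: 14.55
position: [521.6, -129.7, 6.3]
tool_rot: [-0.496, 3.1, -0.002]
contact_force: [7.8, 2.7, -3.1]
t: 15.18
position: [521.5, -129.6, 6.3]
tool_rot: [-0.496, 3.1, -0.002]
contact_force: [7.8, 3.2, -3.6]
t: 15.8
position: [521.6, -129.7, 6.3]
tool_rot: [-0.495, 3.1, -0.002]
contact_force: [7.1, 3.3, -3.6]
d [37.  -0.   0.2] r [-0.002  0.002 -0.001] q [-0.37  0.67  1.95  0.    0.52 -2.25] F [ 7.1  3.3 -3.6] tq [ 0.62 -1.46 -0.06]
```

View pics/g3.png

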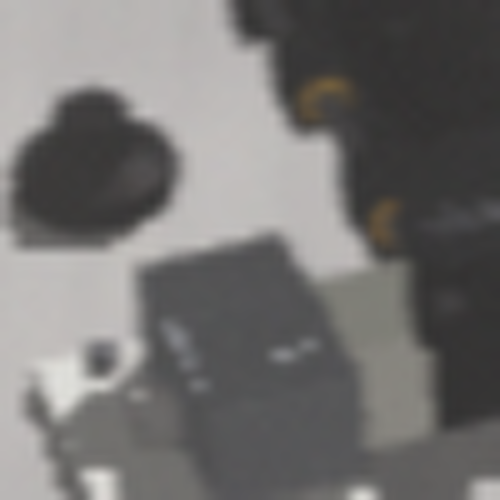

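Pressed flush at about 8 N and steady for over 2 s. Now I'll back straight off and raise the block.

```bash

python3 steer.py '[[0,-15,0,0,0,0,0],[0,-40,0,0,0,0,0],[0,-70,0,0,0,0,0],[0,-80,0,-50,0,0,0],[0,-80,0,-110,0,0,0.1]]' | egrep 'pos|cont|grip'
for i in 1 2 3 4; do python3 steer.py '[[0,0,0,-40,0,0,0.185],[0,0,0,-80,0,0,0.37],[0,0,0,-120,0,0,0.555],[0,0,0,-150,0,0,0.74],[0,0,0,-150,0,0,0.92]]' | egrep 'pos|contact|t:'; done
python3 -c "
from h import *
S=ctrl.sense();q=S['qpos'];print(q.round(3),S['position'],S['opening'],Ro.from_rotvec(S['tool_rot']).as_matrix().round(3))"
```

```text
position: [596.5, -103.7, 116.3]
contact_force: [0.7, -0.1, -0.8]
grip_force: 50.0
t: 17.1
position: [597.0, -104.4, 268.7]
tool_rot: [1.089, 2.944, -0.0]
contact_force: [-0.1, -0.1, -1.2]
t: 17.73
position: [596.7, -104.3, 418.6]
tool_rot: [2.283, 2.154, 0.002]
contact_force: [0.4, 0.3, -1.8]
t: 18.35
position: [596.3, -104.2, 568.3]
tool_rot: [3.003, 0.917, 0.003]
contact_force: [-0.4, 0.5, -2.6]
t: 18.98
position: [596.5, -104.2, 717.1]
tool_rot: [3.102, -0.491, 0.004]
contact_force: [1.2, 0.3, -1.8]
[-0.282  0.562  0.106 -0.     2.471  1.603] [ 596.54138869 -104.21365955  717.14053671] 0.3772258526215706 [[ 0.951 -0.309  0.002]
 [-0.309 -0.951 -0.001]
 [ 0.002  0.    -1.   ]]
```

```bash

python3 steer.py '[[0,10,0,10,0,0.17,0],[0,20,0,20,0,0.34,0],[0,30,0,30,0,0.51,0],[0,40,0,40,0,0.68,0],[0,50,0,50,0,0.85,0]]' | egrep 'pos|contact|grip'
python3 -c "
from h import *
a=-.282
R=np.array([[0,np.sin(a),np.cos(a)],[0,-np.cos(a),np.sin(a)],[1,0,0]]);print(np.linalg.det(R))
delta((700,-130,640),R)"
```

```text
position: [642.9, -119.0, 667.4]
contact_force: [0.9, -1.4, -1.4]
grip_force: 50.0
1.0
d [22.6 -6.8 59.8] r [ 0.025  0.804 -0.01 ] q [-0.27  0.1   1.17 -0.03  1.11  1.61] F [ 0.9 -1.4 -1.4] tq [ 0.17  0.51 -0.02]
```

```bash

python3 steer.py '[[0,5,-1,12,0.005,0.16,-0.002],[0,10,-2,24,0.01,0.32,-0.004],[0,14,-4,36,0.015,0.48,-0.006],[0,18,-5,48,0.02,0.64,-0.008],[0,23,-7,60,0.025,0.804,-0.01]]' | egrep 'pos|contact|grip'
python3 steer.py '[[0,0,0,0,0,0,0],[0,0,0,0,0,0,0],[0,0,0,0,0,0,0]]' | egrep 'pos|contact|grip'
python3 -c "
from h import *
a=-.282
R=np.array([[0,np.sin(a),np.cos(a)],[0,-np.cos(a),np.sin(a)],[1,0,0]])
delta((700,-130,640),R);print(Ro.from_rotvec(ctrl.sense()['tool_rot']).as_matrix()[:,0])"
```

```text
position: [694.1, -127.9, 652.2]
contact_force: [0.4, -0.3, 0.6]
grip_force: 50.0
position: [694.1, -127.4, 658.5]
contact_force: [0.0, 0.2, -1.7]
grip_force: 50.0
d [-17.4   0.6   9.2] r [0.013 0.154 0.006] q [-0.26  0.05  1.62 -0.51  0.07  2.08] F [ 0.   0.2 -1.7] tq [ 0.22  0.73 -0.  ]
[ 0.14855621 -0.03814845  0.98816788]
```

```bash

python3 steer.py '[[0,40,0,0,0,0,0],[0,80,0,10,0,0,0],[0,110,0,20,0,0.05,0],[0,120,0,20,0,0.1,0],[0,120,0,20,0,0.15,0]]' | egrep 'pos|contact|grip'
python3 steer.py '[[0,0,0,0,0,0,0],[0,0,0,0,0,0,0],[0,0,0,0,0,0,0]]' | egrep 'pos|contact|grip'
python3 -c "
from h import *
a=-.282
R=np.array([[0,np.sin(a),np.cos(a)],[0,-np.cos(a),np.sin(a)],[1,0,0]])
delta((730,-136,780),R);print(Ro.from_rotvec(ctrl.sense()['tool_rot']).as_matrix()[:,0])"
```

```text
position: [730.9, -137.7, 775.0]
contact_force: [0.0, -0.8, -1.7]
grip_force: 50.0
position: [730.8, -137.7, 774.4]
contact_force: [1.1, -0.3, -2.7]
grip_force: 50.0
d [ 5.6 -1.4 -1.3] r [0.012 0.004 0.007] q [-0.26  0.1   1.38 -0.31  0.1   1.87] F [ 1.1 -0.3 -2.7] tq [0.22 0.75 0.01]
[0.00555662 0.00553594 0.99996924]
```

```bash

python3 -c "
from h import *
S=ctrl.sense();R=Ro.from_rotvec(S['tool_rot']).as_matrix();g=S['position']-18.8*R[:,2]
o=[]
for n in('top','side'):
    im=ctrl.read_camera(n);u=proj(n,g);m=proj(n,g+35*R[:,0]);l=proj(n,g-35*R[:,0]);print(n,u,m,l)
    x,y=[int(max(0,v-35)) for v in u];x=min(x,442);y=min(y,314);print(x,y);o.append(cv2.resize(im[y:y+70,x:x+70],None,fx=5.5,fy=5.5,interpolation=2))
cv2.imwrite('pics/g4.png',np.hstack(o))"
```

```text
top [342.43683131  11.40234592] [3.45885579e+02 6.91232029e-02] [339.25352912  21.86326633]
307 0
side [334.36602095 -78.75870378] [ 335.73296782 -100.54359065] [333.05802799 -57.91335933]
299 0
```

View pics/g4.png

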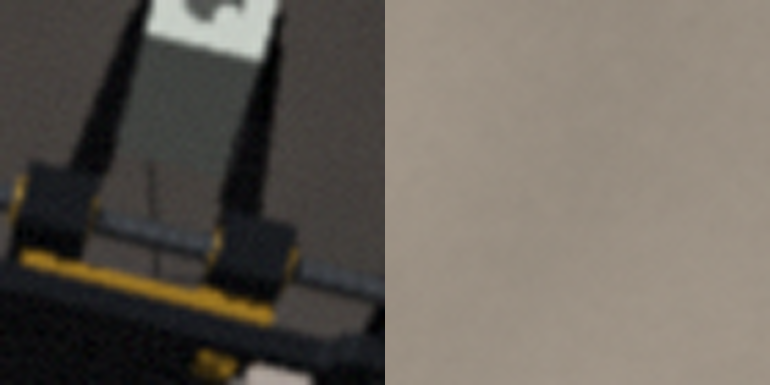

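```bash

python3 -c "
from h import *
S=ctrl.sense();R=Ro.from_rotvec(S['tool_rot']).as_matrix();g=S['position']-13.5*R[:,2]-18*R[:,2]
im=np.mean([ctrl.read_camera('top') for _ in range(4)],0).mean(2).astype('f4')
for w in(-9,0,9):
    s=np.arange(-60,50,1.);u=np.array([proj('top',g+k*R[:,0]+w*R[:,1]) for k in s],'f4')
    v=cv2.remap(im,u[None,:,0].copy(),u[None,:,1].copy(),1)[0];v=cv2.GaussianBlur(v[None],(0,0),1.2)[0];d=np.gradient(v)
    a=s<0;print(w,'bottom',s[a][d[a].argmax()],d[a].max().round(1),'top',s[~a][d[~a].argmax()],v[::8].round())"
```

```text
-9 bottom -37.0 0.4 top 31.0 [ 63.  63.  63.  64.  64.  65.  65.  64.  65.  64.  65.  86. 198. 193.]
0 bottom -56.0 0.6 top 30.0 [ 59.  63.  63.  64.  65.  65.  65.  65.  65.  65.  64.  87. 197. 170.]
9 bottom -36.0 0.2 top 31.0 [ 65.  64.  65.  64.  64.  65.  65.  64.  65.  64.  64.  88. 197. 199.]
```

```bash

python3 -c "
from h import *
S=ctrl.sense();R=Ro.from_rotvec(S['tool_rot']).as_matrix();g=S['position']-13.5*R[:,2]-18*R[:,2]
I=np.mean([ctrl.read_camera('top') for _ in range(6)],0)
im=(I[:,:,1]-I[:,:,2]).astype('f4')
for w in(-12,-8,-4,0,4,8,12):
    s=np.arange(-60,20,1.);u=np.array([proj('top',g+k*R[:,0]+w*R[:,1]) for k in s],'f4')
    v=cv2.remap(im,u[None,:,0].copy(),u[None,:,1].copy(),1)[0];v=cv2.GaussianBlur(v[None],(0,0),1.5)[0];d=np.gradient(v)
    print(w,'bottom',s[d.argmax()],d.max().round(2),v[::8].round(1))"
```

```text
-12 bottom -40.0 0.77 [-4.8 -4.3 -3.8  1.2  2.2  1.5  1.9  2.2  2.4  2. ]
-8 bottom -39.0 0.74 [-4.1 -4.7 -4.   0.9  2.4  2.4  2.4  2.9  2.1  2.5]
-4 bottom -41.0 0.7 [-3.5 -3.4 -3.   1.9  2.1  2.2  2.5  2.3  2.1  2.6]
0 bottom -40.0 1.01 [-4.1 -4.3 -3.9  1.4  2.3  2.4  2.   2.4  2.2  3.1]
4 bottom -41.0 0.89 [-4.6 -4.5 -4.   1.9  2.5  2.3  2.6  2.5  2.5  2.7]
8 bottom -39.0 0.86 [-4.9 -4.5 -3.7  1.4  2.4  2.3  2.2  2.3  2.1  1.9]
12 bottom -39.0 0.8 [-4.8 -4.1 -4.   1.3  2.4  2.   2.4  2.   2.4  2. ]
```

The visible length is 70.7 mm against 70 mm nominal, with both edges parallel, so the block stands upright and the bore is visible on top.

```bash
python3 -c "
from cell import ctrl
s=ctrl.sense();print(s['t'],s['opening'],s['grip_force']);print(ctrl.sign_off())"
```

```text
22.2 0.3773272983567069 49.987231492996216
the job is handed in; nothing more can be done
None
```

I handed the job in at 22.2 s: the bored end was found on the pin and held flush on the stop face at about 8 N for over 2 s, and the gripper now holds the block bore-up, about 0.77 m above the table; no verdict was returned.

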